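Free the stuck length-stop carriage and lock it at its end stop

TASK

The length-stop carriage on the saw rail has stuck: push it along the rail by its upright post until it breaks free, then slide it on until its nose rests gently against the stop hidden inside the housing, without ramming the stop. With the carriage there, press the black lock knob fully down, let go, and leave the other things on the bench where they are.

Things in the scene. Friction and masses are not known exactly. Their poses are not given: they have to be found in the camera images.
- fixture: The saw rail: grey base plate 110 mm wide (its x) and 460 mm long (its y, from -220 to +240 mm), 12 mm thick, fixed to the bench, with a steel rail along it. Origin on the bench surface under the rail's centre line; z up. The carriage travels in this body's +y direction, towards the housing, and cannot go back beyond its starting place.
- housing: Blue fixed tunnel over the rail's far end, 96 mm wide (x), 150 mm long (y), roof 86 mm above the bench. Origin on the rail's centre line at the mouth, 12 mm above the bench; y runs into the tunnel along the travel. A slightly springy stop is hidden inside, 25 to 80 mm beyond the mouth, different each time. More than 20 N on the stop or housing counts as ramming.
- carriage (a joint): Carriage travel along the fixture's +y, m; 0 at the start. Aluminium block 80 (x) x 100 (y) mm, top 65 mm above the bench, about 0.8 kg. 0 to 3 mm of play, then stuck: it takes about 8 to 16 N to break free within the first 10 mm and may then jump ahead by up to 25 mm. After that it slides with about 2 N of friction and stays where it is left.
- post (a point): Centre of the top of the dark steel push post that stands on the carriage near its rear edge: 30 mm wide (across the travel), 14 mm thick (along the travel), from 65 to 105 mm above the bench. The top of the carriage reaches 8 mm behind the post's rear face. It moves with the carriage.
- nose_tip (a point): Centre of the front end face of the carriage's nose, a steel bar 30 mm wide and 14 mm high that runs forward from the block; 49 mm above the bench, 195 mm ahead of the post's centre. This face meets the hidden stop.
- lock_top (a point): Centre of the top of the round black lock knob (24 mm across, 12 mm high) on the carriage's top, 55 mm ahead of the post's centre, on the same centre line. Its top is 89 mm above the bench when up, 79 mm when fully down. It moves with the carriage.
- lock (a joint): How far the lock knob is pressed down, m: 0 up, 0.010 fully down. It takes about 4 N and stays where it is left. Its pin is blocked after about 2 mm unless the carriage's nose is within about 2 mm of the hidden stop; pressing a blocked knob with more than 20 N counts as ramming too.
- offcut: Bystander: loose square steel bar 26 x 90 x 26 mm, lying beside the rail; origin under its centre.
- tin: Bystander: loose metal tin, 60 mm across and 70 mm high, standing beside the rail; origin under its centre.
- wrench: Bystander: loose steel wrench lying flat beside the rail; origin under its middle.

How it is judged:
By the outcome, as a careful person would: the job done as asked, in the order asked, and still so for the second after the job is handed in, with the robot touching nothing.
It also fails if it takes over 51 s, if anything falls off the work surface, if the arm or the gripper's body presses on something with over 40 N, if the wrist force passes 120 N, or if a joint passes its speed limit or range.

ROBOT

A 7-joint arm with a two-finger parallel gripper is mounted at the origin on the work surface. World frame = base frame: x ahead of the robot, y to its left, z up, the work surface at z = 0. Lengths are in mm, angles in rad, forces in N, time in s.
With the tool pointing down it reaches from about 400 to 875 mm from the base axis. Payload 4.4 kg.
Tool frame: the origin (TCP) lies at the very end of the fingers, on their centre line; the grasp point (between the pads) lies 19 mm behind it; z points along the fingers, y is the direction in which the jaws open and shut (so a half turn about z gives the same grasp; the last joint's range is limited). The gripper opens to 85 mm and grips with 20 to 120 N. Pads are 22 mm wide; open, the fingers measure 114 mm over their backs; the gripper's body (76 mm by 85 mm) begins 54 mm behind the grasp point. The pads swing forward as they close: fully open they stand 13 mm farther back than shut.
Start: joints at [-1.168, 0.628, 0.038, 1.517, -0.027, 0.996, -0.02], TCP at [293.66, 579.898, 231.313] pointing down, gripper open.
Joint ranges: [-3.06, 3.06], [-0.37, 2.12], [-1.25, 1.32], [0.18, 2.47], [-1.1, 4.24], [0.23, 1.98], [-2.94, 2.94]. Speed limits (rad/s): [2.57, 2.57, 3.14, 3.14, 3.14, 3.14, 3.14].

INTERFACE

Orientations are given as [roll, pitch, yaw] about the fixed x, y, z axes, in that order (R = Rz(yaw) Ry(pitch) Rx(roll)).
In Python, from cell import read_state, get_image, finish_job gives the robot as it stands.
- The arm moves only by the tool carry_out, never from a script. Its argument "series" is a list that holds one entry, the list of rows, each a list of 7 numbers: the shift along the tool's x, y, z in cm, then the turn, a rotation vector about the tool's x, y, z in rad, then the finger opening in cm, from 0 to 8.54. In form: [[[x, y, z, wx, wy, wz, grip], ...]]. A call has 1 to 5 rows; each row is the pose to reach, as a shift and turn from the pose commanded when the call began, along the tool's axes at that moment; what a row does not reach only later rows make up. A row lasts 1/12 s, in which the tool goes at most 41.7 mm and 7.16 degrees, less where a joint would pass 70% of its speed; a pose out of reach is approached as far as the arm can. A call with a gripper value outside its range is refused whole. The fingers move at their own pace and stop on an object; the grip force is fixed at half the most. Time passes only in rows, so rows that repeat a pose let the fingers close. It gives the time, the measured TCP pose, the force and the opening at its end, in the units of the state.
- read_state(): the state, without advancing time (a new reading comes with each control period).
- get_image(name): name is "scene" or "top"; returns a dict with "img" (400x640x3 uint8, blue, green, red), "z_map" (400x640 float32, mm along the optical axis (not along the pixel's ray), 0 where there is no reading), "mtx" (3x3 intrinsics, pixels), "dist" ([k1, k2, p1, p2, k3] as OpenCV has them; the pictures are not rectified), "T" (4x4, takes a point from camera to world coordinates). Camera axes: x right, y down, z forward; pixel columns grow to the right and rows downward; lengths in mm; the calibration is good to about 2 mm. A picture is of the moment at which its call begins.
- finish_job(): hands the job in, once; it reports no verdict.
The state is a dict: "clock": time; "qpos": joint angles; "qd": joint speeds; "tau": joint torques, N m; "eef_pos": TCP position; "tool_rot": TCP orientation; "force": force on the tool from outside, world axes, zero at the start; "torque": the same for the moment, N m; "width": finger opening in mm.
Only numpy, scipy, OpenCV 4.12 (cv2) and the standard library are available. Lean on these libraries where they do the work, as an engineer would, in place of code of your own. Each camera call takes 0.05 s, during which the arm holds its last target.

## Working session

There is one attempt and no reset: what is moved stays moved. The work goes in short steps, Python scripts to look and compute and a tool call to move; the robot and the scene stay as the last step left them, time stands still between calls to the robot, and variables do not carry over. Pictures are saved under pics/ and viewed, and the job is handed in when it is done.

Besides the shell and the picture viewer there is one more tool, called after "Request:" as name(argument=value, ...), one argument or row to a line, values as JSON. carry_out: Moves the arm, as the interface text tells. Its arguments: {"type":"object","properties":{"series":{"type":"array","items":{"type":"array","items":{"type":"array","items":{"type":"number"}}}}},"required":["series"]}

```bash
ls; mkdir -p pics
python3 - <<'E'
from cell import *
import cv2,numpy as np
s=read_state();print({k:np.round(v,3).tolist() for k,v in s.items()})
for n in("scene","top"):
    d=get_image(n);cv2.imwrite(f"pics/{n}0.png",d["img"]);np.savez(f"{n}0.npz",**d);print(n,d["mtx"].tolist(),d["dist"],np.round(d["T"],3).tolist())
E
```

```text
pics
{'clock': 0.0, 'qpos': [-1.168, 0.629, 0.038, 1.518, -0.027, 0.996, -0.02], 'qd': [-0.001, -0.0, -0.0, 0.001, 0.0, 0.0, 0.003], 'tau': [0.001, -56.341, 1.227, -19.345, 0.011, 0.011, -0.0], 'eef_pos': [293.365, 579.317, 230.394], 'tool_rot': [-3.14, 0.0, 2.673], 'force': [0.882, 0.32, 0.25], 'torque': [-0.011, 0.014, 0.018], 'width': 85.367}
scene [[372.1299100366309, 0.0, 315.97831136774386], [0.0, 372.1299100366309, 209.5081483684528], [0.0, 0.0, 1.0]] [0.0037136 0.        0.        0.        0.       ] [[0.561, 0.631, -0.537, 879.882], [0.828, -0.441, 0.346, -192.014], [-0.019, -0.638, -0.77, 603.299], [0.0, 0.0, 0.0, 1.0]]
top [[364.081958949718, 0.0, 316.0201012609827], [0.0, 364.081958949718, 199.25175807548095], [0.0, 0.0, 1.0]] [-0.00745225  0.          0.          0.          0.        ] [[-0.018, -0.994, 0.108, 480.612], [-1.0, 0.019, 0.006, 35.433], [-0.008, -0.108, -0.994, 764.519], [0.0, 0.0, 0.0, 1.0]]
```

View pics/scene0.png

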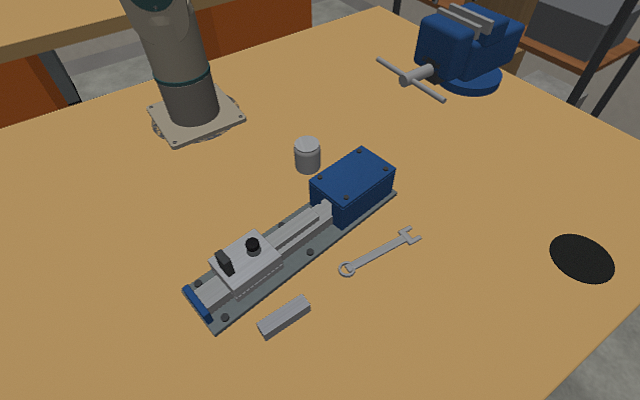

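View pics/top0.png

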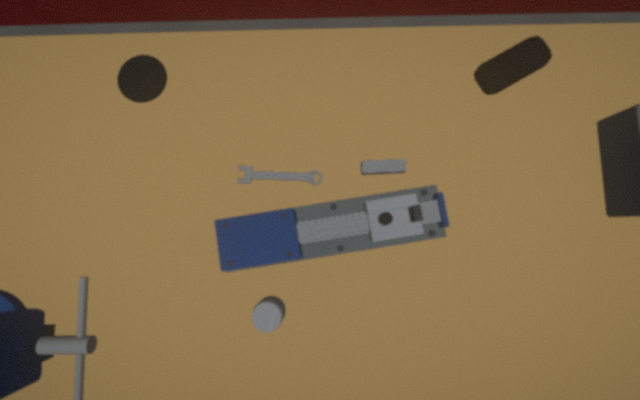

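The scene view shows the post at about (225,262), the knob at (252,244) and the housing at (352,185). In the top view the post is at (416,213), the knob at (385,218) and the housing at (258,240). Travel is towards image left, roughly world +y.

```bash
cat > h.py <<'E'
import numpy as np,cv2
def ray(d,uv,h):
    uv=np.asarray(uv,float).reshape(-1,1,2)
    n=cv2.undistortPoints(uv,d["mtx"],d["dist"]).reshape(-1,2)
    r=np.c_[n,np.ones(len(n))]@d["T"][:3,:3].T; o=d["T"][:3,3]
    return o+r*((h-o[2])/r[:,2])[:,None]
def cloud(d):
    H,W=d["z_map"].shape
    uv=np.stack(np.meshgrid(np.arange(W),np.arange(H)),-1).reshape(-1,1,2).astype(float)
    n=cv2.undistortPoints(uv,d["mtx"],d["dist"]).reshape(-1,2); z=d["z_map"].reshape(-1)
    P=np.c_[n,np.ones(len(n))]*z[:,None]
    return (P@d["T"][:3,:3].T+d["T"][:3,3]).reshape(H,W,3)
E
python3 - <<'E'
from h import *
for n,boxes in (("top",dict(house=(205,195,310,280),knob=(372,205,398,232),post=(404,202,428,226))),("scene",dict(house=(300,140,400,225),knob=(243,234,263,256),post=(214,246,236,276)))):
    d=dict(np.load(n+"0.npz"));C=cloud(d);im=d["img"].astype(int)
    for k,(a,b,c,e) in boxes.items():
        s=im[b:e,a:c]; m=(s[...,0]-s[...,2]>40) if k=="house" else (s.max(2)<75)
        P=C[b:e,a:c]; z=P[...,2]
        lo,hi={"house":(75,97),"knob":(82,96),"post":(98,112)}[k]
        mm=m&(z>lo)&(z<hi)
        ys,xs=np.nonzero(mm); pts=P[mm]
        print(n,k,m.sum(),mm.sum(),"px",xs.mean()+a,ys.mean()+b,"med z",np.median(pts[:,2]),"mean",pts.mean(0).round(1))
        r=cv2.minAreaRect(np.c_[xs+a,ys+b].astype(np.float32)) 
        h={"house":86,"knob":89,"post":105}[k]
        bx=cv2.boxPoints(r); print(" corners",ray(d,bx,h)[:,:2].round(1).tolist(),"centre ray",ray(d,[(xs.mean()+a,ys.mean()+b)],h).round(1))
        r2=cv2.minAreaRect(pts[:,:2].astype(np.float32)); print(" world rect",r2)
E
```

```text
top house 3517 3504 px 258.28710045662103 239.50627853881278 med z 86.16196022689331 mean [481.1 148.1  86.2]
 corners [[515.8, 228.7], [536.1, 84.7], [447.3, 71.6], [427.4, 213.6]] centre ray [[481.1 148.1  86. ]]
 world rect ((481.6846008300781, 149.2578125), (89.79638671875, 143.9277801513672), 8.074459075927734)
top knob 125 108 px 385.5833333333333 218.11111111111111 med z 89.09047109162839 mean [516.2 -88.6  88.9]
 corners [[516.6, -74.6], [530.3, -89.0], [516.1, -102.4], [502.5, -88.0]] centre ray [[516.2 -88.6  89. ]]
 world rect ((516.4495849609375, -88.62764739990234), (19.507104873657227, 19.900745391845703), 45.564476013183594)
top post 159 116 px 416.32758620689657 212.93965517241378 med z 105.11565190006615 mean [ 523.7 -141.8  104.7]
 corners [[535.9, -132.9], [537.8, -147.8], [511.8, -150.2], [510.0, -135.4]] centre ray [[ 523.6 -141.7  105. ]]
 world rect ((523.7017211914062, -142.28346252441406), (25.773120880126953, 13.145703315734863), 3.2525558471679688)
scene house 3202 2724 px 351.6182085168869 176.5726872246696 med z 85.8218613567173 mean [489.  145.6  85.4]
 
[... 190 characters left out ...]
3085938), 8.238022804260254)
scene knob 227 138 px 251.768115942029 243.55797101449275 med z 88.44431887651643 mean [520.2 -90.1  88. ]
 corners [[513.3, -102.8], [505.4, -81.7], [529.2, -78.2], [536.5, -99.0]] centre ray [[520.9 -90.3  89. ]]
 world rect ((519.0431518554688, -89.79696655273438), (20.98858642578125, 22.007741928100586), 19.720415115356445)
scene post 296 149 px 222.24161073825502 257.79194630872485 med z 104.41493990255248 mean [ 528.8 -144.6  104.1]
 corners [[515.5, -154.0], [511.4, -139.9], [543.3, -135.9], [546.9, -149.7]] centre ray [[ 529.5 -144.6  105. ]]
 world rect ((527.0695190429688, -144.5800018310547), (28.878786087036133, 13.803279876708984), 8.645072937011719)
```

```bash
cat >> h.py <<'E'
from scipy.spatial.transform import Rotation as Rn
TR=np.array([-0.1426,0.9898,0]); YAW=np.pi/2+0.143; POST0=np.array([526,-143.3,105.])
def plan(target,yaw=YAW):
    from cell import read_state
    s=read_state(); R0=Rn.from_euler('xyz',s["tool_rot"]); R1=Rn.from_euler('xyz',[np.pi,0,yaw])
    sh=R0.inv().apply(np.array(target)-s["eef_pos"])/10
    print("t",round(s["clock"],2),"pos",s["eef_pos"].round(1) if hasattr(s["eef_pos"],'round') else s["eef_pos"],"F",np.round(s["force"],1),"shift cm",sh.round(2),"w",(R0.inv()*R1).as_rotvec().round(3))
E
python3 - <<'E'
from h import *
plan(POST0-TR*32+[0,0,125])
E
```

```text
t 0.1 pos [293.4 579.4 230.5] F [1.4 0.3 0.6] shift cm [-55.24 -56.58   0.15] w [-0.002  0.001  0.959]
```

Request:
carry_out(
  series=[
    [[-2.8,-2.86,0,0,0,0.1,0],[-5.6,-5.72,0,0,0,0.2,0],[-8.4,-8.6,0,0,0,0.3,0],[-11.2,-11.44,0,0,0,0.4,0],[-14,-14.3,0,0,0,0.5,0]],
  ],
)

```text
clock: 0.52
eef_pos: [354.0, 387.0, 231.0]
tool_rot: [-3.141, 0.0, 2.168]
force: [0.2, 0.3, -0.1]
width: 25.7
```

Run:
```python
from h import *
plan(POST0-TR*32+[0,0,125])
```

```text
t 0.52 pos [354. 387. 231.] F [ 0.2  0.3 -0.1] shift cm [-56.4  -17.01   0.12] w [-0.001  0.     0.454]
```

Request:
carry_out(
  series=[
    [[-3.8,-1.15,0,0,0,0.09,0],[-7.6,-2.3,0,0,0,0.18,0],[-11.4,-3.45,0,0,0,0.27,0],[-15.2,-4.6,0,0,0,0.36,0],[-19,-5.75,0,0,0,0.45,0]],
  ],
)

```text
clock: 0.93
eef_pos: [414.1, 198.0, 231.3]
tool_rot: [-3.141, -0.0, 1.719]
force: [1.2, 0.5, 0.9]
width: -0.2
```

Run:
```python
from h import *
plan(POST0-TR*32+[0,0,125])
```

```text
t 0.93 pos [414.1 198.  231.3] F [1.2 0.5 0.9] shift cm [-38.61   6.03   0.12] w [-0.    -0.     0.005]
```

Request:
carry_out(
  series=[
    [[-3.9,0.61,0,0,0,0,0],[-7.8,1.22,0,0,0,0,0],[-11.7,1.83,0,0,0,0,0],[-15.6,2.44,0,0,0,0,0],[-19.5,3.05,0,0,0,0,0]],
  ],
)

```text
clock: 1.35
eef_pos: [473.8, 10.0, 231.2]
tool_rot: [-3.141, -0.0, 1.723]
force: [0.4, 1.0, 0.4]
width: -0.2
```

Request:
carry_out(
  series=[
    [[-3.9,0.6,0,0,0,0,0],[-7.8,1.2,0,0,0,0,0],[-11.7,1.8,0,0,0,0,0],[-15.6,2.4,0,0,0,0,0],[-19.1,2.98,0,0,0,0,0]],
  ],
)

```text
clock: 1.77
eef_pos: [532.1, -175.2, 231.0]
tool_rot: [-3.141, 0.0, 1.722]
force: [-0.1, -0.3, -0.5]
width: -0.0
```

Run:
```python
from h import *
plan(POST0-TR*32+[0,0,-25])
from cell import *
d=get_image("scene");cv2.imwrite("pics/s1.png",d["img"])
```

```text
t 1.77 pos [ 532.1 -175.2  231. ] F [-0.1 -0.3 -0.5] shift cm [ 0.05 -0.15 15.1 ] w [-0.     0.     0.008]
```

View pics/s1.png

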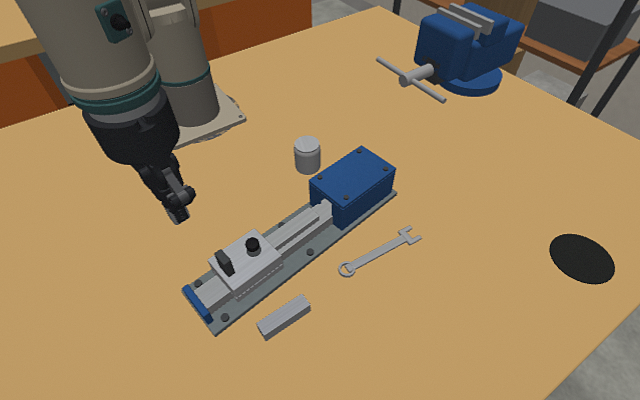

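The closed fingers hang at about (178,215), above and behind the post at (225,262), and everything else is undisturbed. I'll descend to z≈82 behind the post.

Request:
carry_out(
  series=[
    [[0,-0.1,3,0,0,0,0],[0,-0.15,6,0,0,0,0],[0,-0.15,9,0,0,0.008,0],[0,-0.15,12,0,0,0.008,0],[0,-0.15,14.9,0,0,0.008,0]],
  ],
)

```text
clock: 2.23
eef_pos: [530.3, -172.3, 80.7]
tool_rot: [-3.141, -0.0, 1.715]
force: [0.1, 0.5, -0.0]
width: 0.1
```

Run:
```python
from h import *
plan(POST0-TR*18+[0,0,-24])
from cell import *
for n in("scene","top"):
    d=get_image(n);np.savez(n+"2.npz",**d);cv2.imwrite("pics/%s2.png"%n,cv2.resize(d["img"][170:320,140:340] if n=="scene" else d["img"][150:270,320:480],(800,600),interpolation=cv2.INTER_CUBIC))
```

```text
t 2.23 pos [ 530.3 -172.3   80.7] F [ 0.1  0.5 -0. ] shift cm [ 1.13 -0.01 -0.03] w [-0.001 -0.     0.001]
```

View pics/scene2.png

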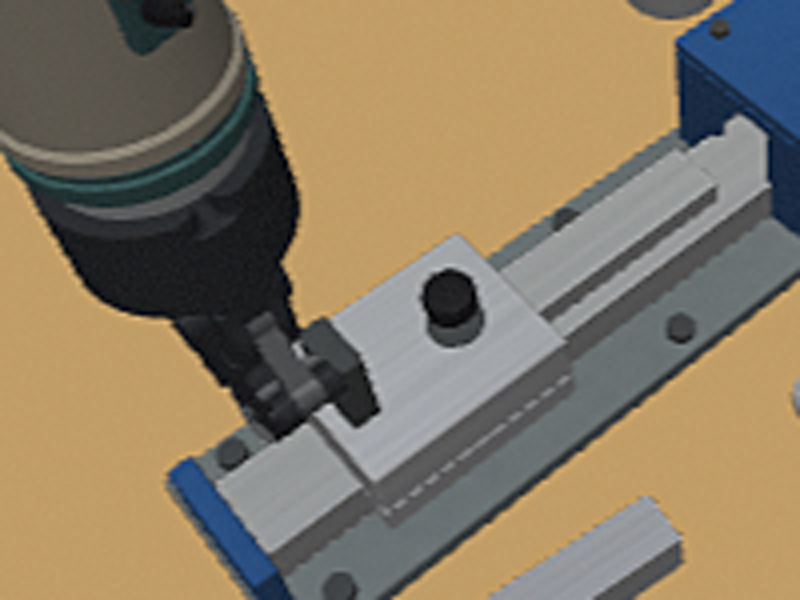

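View pics/top2.png

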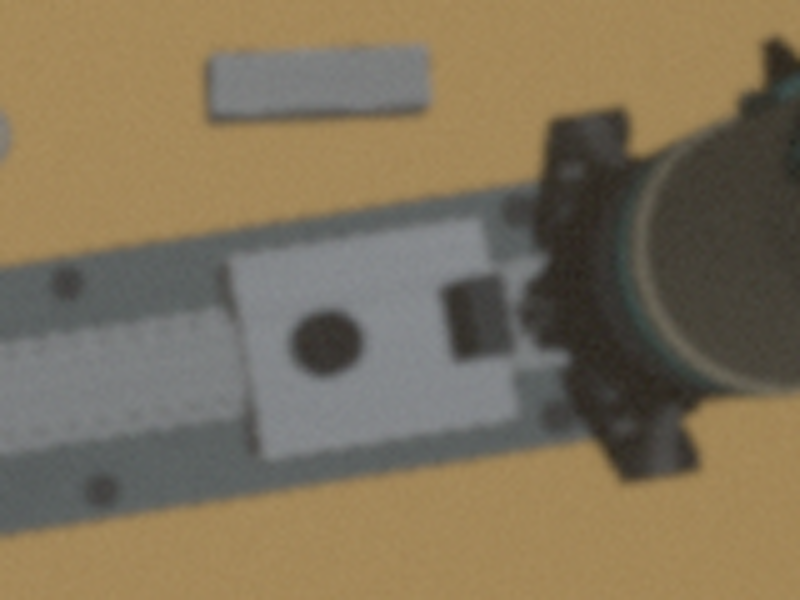

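The fingers stand just behind the post (crop about (330,370) in the scene view, and right of the post at about (480,318) in the top view). They are centred across the travel, with a gap to close.

Request:
carry_out(
  series=[
    [[0.2,0,0,0,0,0,0],[0.4,0,0,0,0,0,0],[0.6,0,0,0,0,0,0],[0.8,0,0,0,0,0,0],[0.9,0,0,0,0,0,0]],
  ],
)

```text
clock: 2.75
eef_pos: [530.2, -163.4, 83.7]
tool_rot: [3.139, 0.001, 1.715]
force: [-0.1, -0.4, -0.1]
width: 0.1
```

Request:
carry_out(
  series=[
    [[0.1,0,0,0,0,0,0],[0.2,0,0,0,0,0,0],[0.3,0,0,0,0,0,0],[0.3,0,0,0,0,0,0]],
  ],
)

```text
clock: 3.08
eef_pos: [529.2, -161.2, 82.5]
tool_rot: [3.141, 0.001, 1.715]
force: [1.4, -0.2, 0.0]
width: 0.3
```

Request:
carry_out(
  series=[
    [[0.1,0,0,0,0,0,0],[0.2,0,0,0,0,0,0],[0.3,0,0,0,0,0,0],[0.3,0,0,0,0,0,0]],
  ],
)

```text
clock: 3.42
eef_pos: [528.9, -159.0, 82.5]
tool_rot: [3.141, 0.002, 1.714]
force: [-0.4, -3.3, 1.5]
width: -0.1
```

Request:
carry_out(
  series=[
    [[0.1,0,0,0,0,0,0],[0.2,0,0,0,0,0,0],[0.2,0,0,0,0,0,0]],
  ],
)

```text
clock: 3.67
eef_pos: [528.9, -158.5, 82.6]
tool_rot: [3.14, 0.004, 1.713]
force: [0.6, -7.6, 0.4]
width: 0.3
```

Request:
carry_out(
  series=[
    [[0.1,0,0,0,0,0,0],[0.2,0,0,0,0,0,0],[0.2,0,0,0,0,0,0]],
  ],
)

```text
clock: 3.92
eef_pos: [528.8, -157.9, 82.6]
tool_rot: [3.14, 0.006, 1.712]
force: [2.0, -9.8, -0.5]
width: 0.3
```

Request:
carry_out(
  series=[
    [[0.1,0,0,0,0,0,0],[0.15,0,0,0,0,0,0],[0.15,0,0,0,0,0,0]],
  ],
)

```text
clock: 4.17
eef_pos: [528.3, -155.0, 82.6]
tool_rot: [3.14, 0.003, 1.713]
force: [0.5, -6.6, 1.3]
width: -0.3
```

Request:
carry_out(
  series=[
    [[0.1,0,0,0,0,0,0],[0.15,0,0,0,0,0,0],[0.15,0,0,0,0,0,0]],
  ],
)

```text
clock: 4.42
eef_pos: [527.7, -150.9, 82.4]
tool_rot: [3.141, -0.0, 1.715]
force: [0.7, -2.9, 1.5]
width: 0.2
```

```bash
cat >> h.py <<'E'
def look(tag):
    from cell import get_image
    for n in("scene","top"):
        d=get_image(n);C=cloud(d);im=d["img"].astype(int);z=C[...,2]
        if tag: np.savez(f"{n}{tag}.npz",**d);cv2.imwrite(f"pics/{n}{tag}.png",d["img"])
        k0=np.array([517.8,-89.3]); rel=C[...,:2]-k0; s=rel@TR[:2]; l=rel@np.array([TR[1],-TR[0]])
        m=(im.max(2)<75)&(z>82)&(z<95)&(abs(l)<25)&(s>-15)&(s<135)
        nl,lab,st,ce=cv2.connectedComponentsWithStats(m.astype(np.uint8))
        for i in range(1,nl):
            if st[i,4]>40: 
                P=ray(d,[ce[i]],89)[0]; print(n,"blob",st[i,4],ce[i].round(1),"s",round((P[:2]-k0)@TR[:2],1),"z",np.median(z[lab==i]).round(1))
E
python3 - <<'E'
from h import *
look("3")
plan(POST0)
E
```

```text
scene blob 139 [256.7 240. ] s 8.9 z 88.6
top blob 101 [379.8 219. ] s 11.8 z 88.8
t 4.52 pos [ 527.4 -150.    82.2] F [ 0.3 -1.4  0.8] shift cm [ 0.69 -0.05 -2.28] w [-0.    -0.001  0.002]
```

Comparing the knob with its first position gives about 10.5 mm of travel. The force has dropped, so the carriage has broken free. The stop can't be nearer than about 50 mm, so I'll push on 30 mm at moderate pace.

Request:
carry_out(
  series=[
    [[0.2,0,0,0,0,0,0],[0.4,0,0,0,0,0,0],[0.6,0,0,0,0,0,0],[0.8,0,0,0,0,0,0],[1.0,0,0,0,0,0,0]],
  ],
)

```text
clock: 4.93
eef_pos: [525.8, -140.3, 82.1]
tool_rot: [-3.141, -0.001, 1.715]
force: [0.9, 0.4, 0.3]
width: -0.1
```

Request:
carry_out(
  series=[
    [[0.2,0,0,0,0,0,0],[0.4,0,0,0,0,0,0],[0.6,0,0,0,0,0,0],[0.8,0,0,0,0,0,0],[1.0,0,0,0,0,0,0]],
  ],
)

```text
clock: 5.35
eef_pos: [524.6, -131.3, 82.2]
tool_rot: [-3.141, 0.0, 1.714]
force: [-0.4, -2.3, -0.7]
width: 0.4
```

Run:
```python
from h import *
look("4")
plan(POST0)
```

```text
scene blob 134 [266.1 233.7] s 28.5 z 88.4
top blob 99 [368.9 220.8] s 32.2 z 88.9
t 5.45 pos [ 524.5 -130.6   82.3] F [-0.5 -0.7 -0.7] shift cm [-1.28 -0.03 -2.27] w [-0.    -0.001  0.001]
```

Request:
carry_out(
  series=[
    [[0.2,0,0,0,0,0,0],[0.4,0,0,0,0,0,0],[0.6,0,0,0,0,0,0],[0.8,0,0,0,0,0,0],[1.0,0,0,0,0,0,0]],
  ],
)

```text
clock: 5.87
eef_pos: [523.2, -121.1, 82.3]
tool_rot: [-3.142, 0.0, 1.715]
force: [0.2, -2.1, -0.9]
width: 0.2
```

Request:
carry_out(
  series=[
    [[0.1,0,0,0,0,0,0],[0.2,0,0,0,0,0,0],[0.3,0,0,0,0,0,0],[0.4,0,0,0,0,0,0],[0.5,0,0,0,0,0,0]],
  ],
)

```text
clock: 6.28
eef_pos: [522.5, -116.3, 82.3]
tool_rot: [-3.142, 0.0, 1.715]
force: [-0.8, -1.3, 0.5]
width: 0.4
```

Request:
carry_out(
  series=[
    [[0.1,0,0,0,0,0,0],[0.2,0,0,0,0,0,0],[0.3,0,0,0,0,0,0],[0.4,0,0,0,0,0,0],[0.4,0,0,0,0,0,0]],
  ],
)

```text
clock: 6.7
eef_pos: [521.9, -112.0, 82.3]
tool_rot: [-3.141, -0.0, 1.715]
force: [0.2, -0.7, 0.2]
width: 0.2
```

Request:
carry_out(
  series=[
    [[0.08,0,0,0,0,0,0],[0.16,0,0,0,0,0,0],[0.24,0,0,0,0,0,0],[0.32,0,0,0,0,0,0],[0.4,0,0,0,0,0,0]],
  ],
)

```text
clock: 7.12
eef_pos: [521.4, -108.4, 82.3]
tool_rot: [-3.142, -0.0, 1.715]
force: [-0.4, -1.5, 0.5]
width: -0.4
```

Request:
carry_out(
  series=[
    [[0.08,0,0,0,0,0,0],[0.16,0,0,0,0,0,0],[0.24,0,0,0,0,0,0],[0.32,0,0,0,0,0,0],[0.4,0,0,0,0,0,0]],
  ],
)

```text
clock: 7.53
eef_pos: [521.3, -107.9, 82.4]
tool_rot: [3.14, 0.005, 1.713]
force: [-0.2, -10.5, -3.2]
width: 0.1
```

The force jumped to 10.5 N and the motion stalled, so the stop has been met at about 53 mm of travel. I'll back off the tool gently, then verify.

Request:
carry_out(
  series=[
    [[-0.15,0,0,0,0,0,0],[-0.3,0,0,0,0,0,0],[-0.3,0,0,0,0,0,0],[-0.3,0,0,0,0,0,0]],
  ],
)

```text
clock: 7.87
eef_pos: [521.3, -107.9, 82.3]
tool_rot: [3.141, 0.001, 1.714]
force: [0.5, -4.9, -0.6]
width: -0.1
```

Run:
```python
from h import *
look("5")
plan(POST0)
```

```text
scene blob 129 [276.7 226.2] s 51.9 z 88.5
top blob 99 [356.9 222.8] s 54.9 z 89.2
t 7.97 pos [ 521.3 -107.8   82.3] F [-0.  -4.7 -0.3] shift cm [-3.58 -0.05 -2.26] w [0.    0.001 0.001]
```

Request:
carry_out(
  series=[
    [[-0.3,0,0,0,0,0,0],[-0.8,0,0,0,0,0,0],[-1.3,0,0,0,0,0,0],[-1.5,0,-2,0,0,0,0],[-1.5,0,-5,0,0,0,0]],
  ],
)

```text
clock: 8.38
eef_pos: [521.4, -122.2, 130.6]
tool_rot: [-3.136, -0.002, 1.714]
force: [0.6, -0.3, -0.2]
width: -0.0
```

Run:
```python
from h import *
look("6")
plan([510.2,-36.4,110])
```

```text
scene blob 127 [276.7 226.1] s 51.9 z 88.7
scene blob 59 [252.3 247.4] s -5.3 z 88.3
top blob 98 [356.8 222.8] s 55.0 z 89.3
t 8.48 pos [ 526.  -123.2  135.7] F [1.3 0.2 0.6] shift cm [ 8.82 -0.34  2.55] w [0.006 0.002 0.001]
```

Request:
carry_out(
  series=[
    [[3,-0.1,0,0,0,0,0],[6,-0.2,0,0,0,0,0],[8.8,-0.3,0,0,0,0,0],[8.8,-0.3,0,0,0,0,0],[8.8,-0.3,0,0,0,0,0]],
  ],
)

```text
clock: 8.9
eef_pos: [507.4, -33.3, 132.0]
tool_rot: [-3.141, -0.001, 1.719]
force: [0.6, -0.4, -1.0]
width: -0.3
```

Run:
```python
from h import *
plan([510.2,-36.4,93])
```

```text
t 8.9 pos [507.4 -33.3 132. ] F [ 0.6 -0.4 -1. ] shift cm [-0.35  0.23  3.9 ] w [-0.001 -0.001  0.005]
```

Request:
carry_out(
  series=[
    [[-0.3,0.2,1,0,0,0,0],[-0.3,0.2,2,0,0,0,0],[-0.3,0.2,3,0,0,0,0],[-0.3,0.2,3.5,0,0,0,0],[-0.3,0.2,3.5,0,0,0,0]],
  ],
)

```text
clock: 9.32
eef_pos: [508.9, -39.1, 95.4]
tool_rot: [-3.138, -0.0, 1.713]
force: [-0.1, -0.5, -0.8]
width: 0.1
```

Run:
```python
from h import *
plan([510.2,-36.4,92])
from cell import *
for n in("scene","top"):
    d=get_image(n);cv2.imwrite("pics/%s7.png"%n,cv2.resize(d["img"][150:300,180:380] if n=="scene" else d["img"][150:270,290:450],(800,600),interpolation=cv2.INTER_CUBIC))
```

```text
t 9.32 pos [508.9 -39.1  95.4] F [-0.1 -0.5 -0.8] shift cm [0.25 0.17 0.34] w [-0.004 -0.    -0.001]
```

View pics/scene7.png

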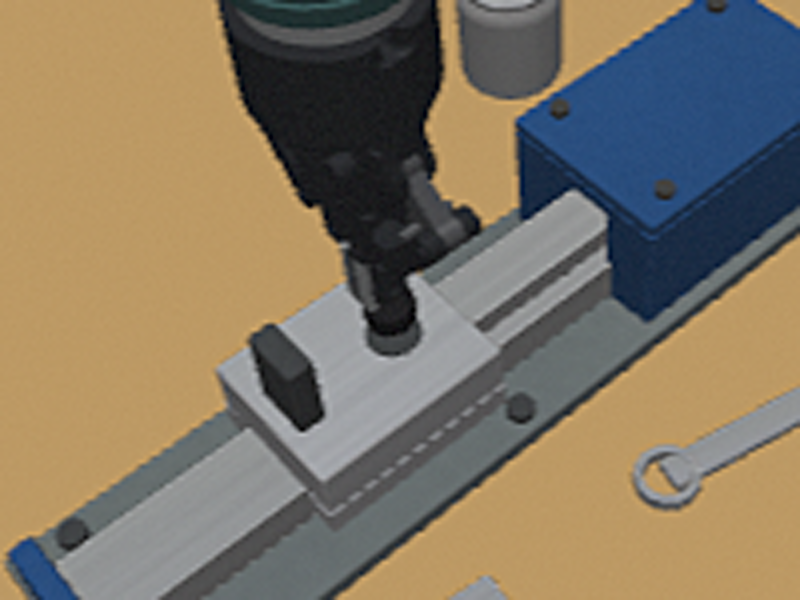

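The fingertips sit directly over the black knob (crop about (390,300)). I'll press slowly.

Request:
carry_out(
  series=[
    [[0.1,0.1,0.3,0,0,0,0],[0.1,0.1,0.5,0,0,0,0],[0.1,0.1,0.6,0,0,0,0],[0.1,0.1,0.7,0,0,0,0],[0.1,0.1,0.8,0,0,0,0]],
  ],
)

```text
clock: 9.83
eef_pos: [511.1, -37.1, 89.4]
tool_rot: [3.141, 0.0, 1.715]
force: [-0.6, 0.7, -0.2]
width: -0.0
```

Request:
carry_out(
  series=[
    [[0,0,0.1,0,0,0,0],[0,0,0.2,0,0,0,0],[0,0,0.3,0,0,0,0],[0,0,0.3,0,0,0,0]],
  ],
)

```text
clock: 10.17
eef_pos: [511.1, -37.1, 86.3]
tool_rot: [3.141, -0.0, 1.715]
force: [0.6, 0.1, 0.6]
width: 0.1
```

Request:
carry_out(
  series=[
    [[0,0,0.1,0,0,0,0],[0,0,0.2,0,0,0,0],[0,0,0.2,0,0,0,0]],
  ],
)

```text
clock: 10.42
eef_pos: [511.1, -37.1, 84.2]
tool_rot: [3.141, -0.0, 1.715]
force: [-0.1, 0.7, 0.8]
width: -0.2
```

Run:
```python
from h import *
plan([510.2,-36.4,92])
from cell import *
for n in("scene","top"):
    d=get_image(n);cv2.imwrite("pics/%s8.png"%n,cv2.resize(d["img"][190:250,240:320] if n=="scene" else d["img"][150:270,290:450],(800,600),interpolation=cv2.INTER_CUBIC))
```

```text
t 10.42 pos [511.1 -37.1  84.2] F [-0.1  0.7  0.8] shift cm [ 0.08 -0.08 -0.78] w [ 0.    -0.     0.001]
```

View pics/scene8.png

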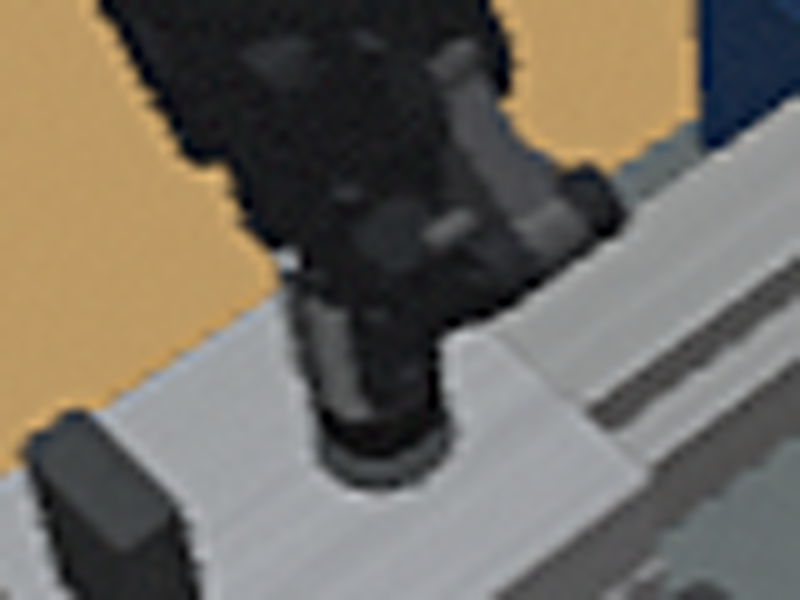

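Request:
carry_out(
  series=[
    [[0,0,0.1,0,0,0,0],[0,0,0.2,0,0,0,0],[0,0,0.2,0,0,0,0]],
  ],
)

```text
clock: 10.77
eef_pos: [511.1, -37.1, 82.2]
tool_rot: [3.142, 0.0, 1.715]
force: [-0.5, 0.3, 1.1]
width: -0.2
```

Request:
carry_out(
  series=[
    [[0,0,0.1,0,0,0,0],[0,0,0.2,0,0,0,0],[0,0,0.2,0,0,0,0]],
  ],
)

```text
clock: 11.02
eef_pos: [511.1, -37.2, 80.1]
tool_rot: [3.142, 0.0, 1.715]
force: [-0.3, 0.2, 1.0]
width: 0.0
```

Run:
```python
from h import *
plan([510.2,-36.4,92])
from cell import *
for n in("scene","top"):
    d=get_image(n);C=cloud(d);cv2.imwrite("pics/%s9.png"%n,cv2.resize(d["img"][190:250,240:320] if n=="scene" else d["img"][150:270,290:450],(800,600),interpolation=cv2.INTER_CUBIC))
    if n=="scene":
        print(C[220:242:1,278,:].round(0).tolist())
```

```text
t 11.02 pos [511.1 -37.2  80.1] F [-0.3  0.2  1. ] shift cm [ 0.09 -0.08 -1.19] w [0.    0.    0.001]
[[542.0, -46.0, 142.0], [541.0, -45.0, 138.0], [541.0, -46.0, 137.0], [540.0, -46.0, 132.0], [540.0, -46.0, 131.0], [539.0, -46.0, 127.0], [525.0, -40.0, 105.0], [523.0, -40.0, 99.0], [525.0, -41.0, 99.0], [525.0, -41.0, 96.0], [524.0, -41.0, 92.0], [525.0, -41.0, 91.0], [519.0, -39.0, 79.0], [521.0, -40.0, 79.0], [521.0, -41.0, 78.0], [521.0, -41.0, 75.0], [520.0, -41.0, 71.0], [518.0, -41.0, 65.0], [520.0, -42.0, 65.0], [522.0, -43.0, 65.0], [525.0, -44.0, 66.0], [526.0, -45.0, 65.0]]
```

View pics/scene9.png

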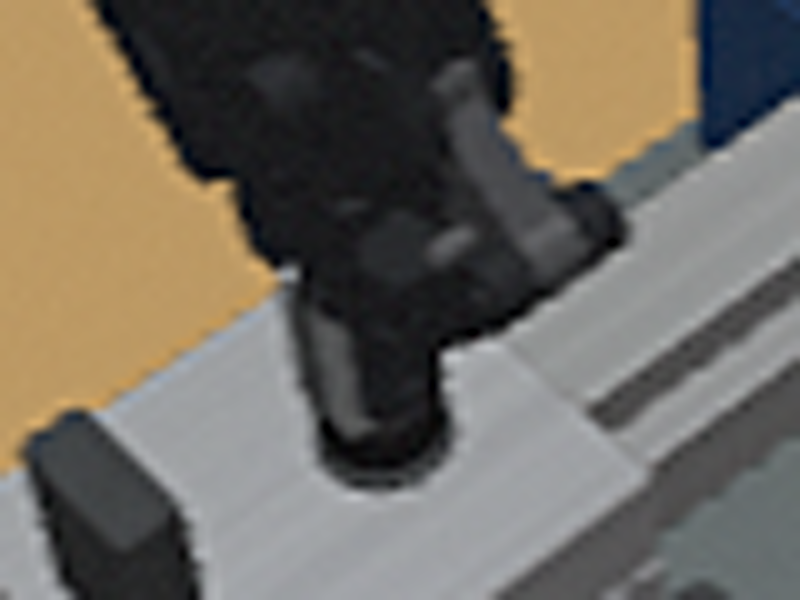

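View pics/top9.png

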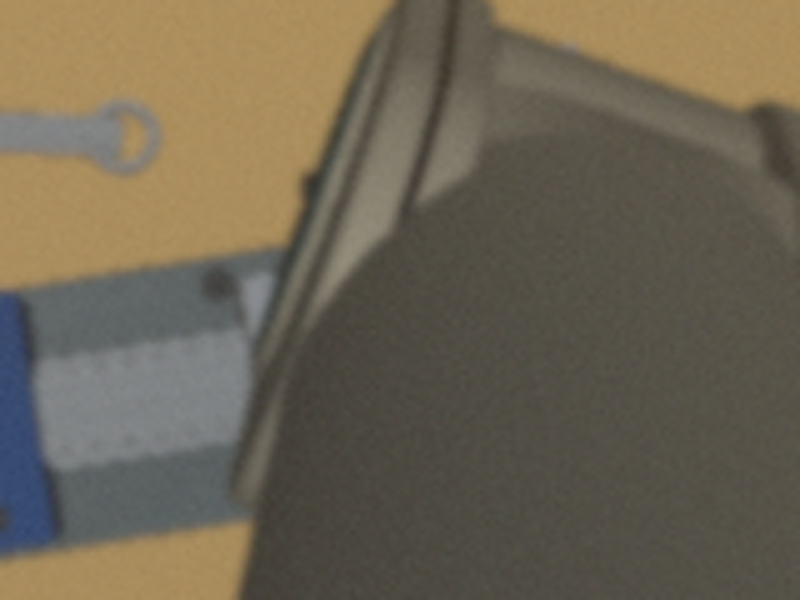

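The knob has sunk almost onto its seat (crop about (385,460)), and its visible top is at z≈79–80. I'll press on until the force rises.

Request:
carry_out(
  series=[
    [[0,0,0.1,0,0,0,0],[0,0,0.2,0,0,0,0],[0,0,0.2,0,0,0,0]],
  ],
)

```text
clock: 11.37
eef_pos: [511.0, -37.2, 79.0]
tool_rot: [3.141, -0.0, 1.715]
force: [-1.1, 0.7, 9.7]
width: 0.1
```

Request:
carry_out(
  series=[
    [[0,0,0.05,0,0,0,0],[0,0,0.1,0,0,0,0],[0,0,0.1,0,0,0,0]],
  ],
)

```text
clock: 11.62
eef_pos: [511.1, -37.2, 78.9]
tool_rot: [3.141, -0.001, 1.714]
force: [-3.1, 1.2, 19.7]
width: 0.4
```

Request:
carry_out(
  series=[
    [[0,0,-0.4,0,0,0,0],[0,0,-1,0,0,0,0],[0,0,-3,0,0,0,0],[0,0,-6,0,0,0,0],[0,0,-9,0,0,0,0]],
  ],
)

```text
clock: 12.03
eef_pos: [510.0, -37.3, 167.6]
tool_rot: [-3.139, -0.0, 1.714]
force: [0.7, 0.6, 0.1]
width: -0.2
```

Request:
carry_out(
  series=[
    [[-3,0,-1,0,0,0,0],[-7,0,-2,0,0,0,0],[-11,0,-3,0,0,0,0],[-15,0,-3,0,0,0,0],[-18,0,-3,0,0,0,0]],
  ],
)

```text
clock: 12.45
eef_pos: [537.0, -219.5, 198.4]
tool_rot: [3.14, 0.003, 1.713]
force: [0.6, 0.2, -0.3]
width: -0.1
```

Run:
```python
from h import *
plan([510.2,-36.4,92])
from cell import *
for n in("scene","top"):
    d=get_image(n);C=cloud(d);im=d["img"].astype(int);cv2.imwrite("pics/%s10.png"%n,d["img"])
    rel=C[...,:2]-[510.2,-36.4]; m=(np.hypot(rel[...,0],rel[...,1])<14)&(im.max(2)<75)&(C[...,2]>67)
    ys,xs=np.nonzero(m); print(n,m.sum(),"z pct",np.percentile(C[m][:,2],[10,50,90]).round(1))
    mm=m&(C[...,2]>76);ys,xs=np.nonzero(mm);P=ray(d,[(xs.mean(),ys.mean())],79)[0];print("s",(P[:2]-[517.8,-89.3])@TR[:2])
```

```text
t 12.45 pos [ 537.  -219.5  198.4] F [ 0.6  0.2 -0.3] shift cm [18.53 -0.08 10.59] w [ 0.001  0.003 -0.001]
scene 145 z pct [70.8 78.2 79.8]
s 52.81228455319028
top 101 z pct [77.4 79.3 80.7]
s 54.46856438371651
```

View pics/scene10.png

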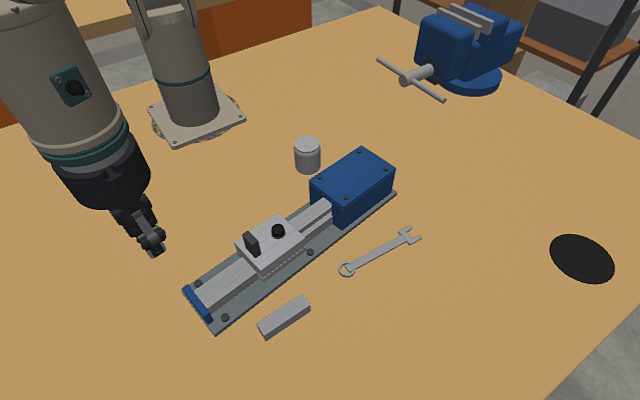

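The knob at (278,231) is fully down: its top is at z≈79, against 79 expected. The carriage is where I left it, the tin, wrench and offcut haven't moved, and the arm is clear. I'll let the arm settle and hand in.

Request:
carry_out(
  series=[
    [[0,0,0,0,0,0,0],[0,0,0,0,0,0,0],[0,0,0,0,0,0,0]],
  ],
)

```text
clock: 12.8
eef_pos: [536.8, -213.3, 196.9]
tool_rot: [-3.141, -0.002, 1.717]
force: [0.8, 0.2, -0.3]
width: -0.1
```

```bash
python3 -c "
from cell import *
print(finish_job())"
```

```text
the job is handed in; nothing more can be done
None
```

The carriage is free and resting against the hidden stop, the lock knob is fully down, and the job is handed in at about 13 s.

- **Pushing:** I pushed the post from behind with the closed fingers. The carriage broke free at about 10 N. I slid it on until the force stepped from about 1.5 N to 10.5 N at about 53 mm of travel, took that as the stop, and backed off.
- **Lock knob:** I pressed it until it bottomed at z = 79 mm, then let go and withdrew the arm.

**Last checks:**
- **Knob:** its top was at about 79 mm in both views, against 79 mm expected when fully down.
- **Carriage:** the two cameras gave its travel as 52.8 and 54.5 mm. They differ by 2–3 mm throughout, which is calibration error, and the carriage did not move after contact.
- **Bystanders:** the tin, wrench and offcut look unmoved in the final scene picture; I did not measure their positions.

**Readings that looked odd:**
- **Final press:** it read 19.7 N for an instant, close to the 20 N limit for a blocked knob, but by then the knob was already at its lower end and not blocked.
- **Knob travel:** the force while pressing read only about 1 N, not the stated 4 N. The pictures showed the knob going down regardless.

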